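# Find the hidden push catch of the rock specimen case

## Robot

A 6-joint arm with a two-finger parallel gripper is mounted at the origin on the work surface. World frame = base frame: x ahead of the robot, y to its left, z up, the work surface at z = 0. Lengths are in m, angles in rad, forces in N, time in s.
With the tool pointing down it reaches from about 0.25 to 0.725 m from the base axis. Payload 4 kg.
Tool frame: the origin (TCP) lies on the centre line of the jaws, within the pads' length; the fingertips stand 17 mm ahead of it and the grasp point (between the pads) lies 2 mm behind it; z points along the fingers, y is the line along which they close (so a half turn about z gives the same grasp; the last joint's range is limited). The gripper opens to 85 mm and grips with 20 to 120 N. Pads are 22 mm wide; open, the fingers measure 114 mm over their backs; the gripper's body (76 mm by 85 mm) begins 54 mm behind the grasp point. The pads swing forward as they close: fully open they stand 13 mm farther back than shut.
Start: joints at [-1.349, 0.241, 0.005, 1.335, 0, 1.571], TCP at [0.11, -0.488, 0.248] pointing down, gripper open.
Joint ranges: [-2.72, 2.72], [-1.05, 1.87], [-1.09, 1.28], [-1.99, 2.15], [-1.42, 1.44], [-3.14, 3.14]. Speed limits (rad/s): [2.79, 2.79, 3.14, 3.14, 3.14, 3.14].

## Interface

Orientations are given as a unit quaternion [x, y, z, w].
In Python, from workcell import get_obs, imaging, order gives the robot as it stands.
- The arm moves only by the tool apply_moves, never from a script. Its argument "targets" is a list that holds one entry, the list of rows, each a list of 5 numbers: the shift along the world's x, y, z in units of 40 mm (1.0 is 40 mm), then the turn about the world's z in degrees, then the gripper command: -1 is shut, 1 is fully open, values between are in proportion. In form: [[[dx, dy, dz, turn, fingers], ...]]. A call has 1 to 8 rows; each row shifts and turns the commanded pose from where the row before left it; what a row does not reach is not made up. A row lasts 1/12 s, in which the tool goes at most 41.7 mm and 7.16 degrees, less where a joint would pass 70% of its speed; a pose out of reach is approached as far as the arm can. A call is refused whole if a number of a shift passes 1 or a number of a turn 7.16, either way. A call with a gripper value outside its range is refused whole. The fingers move at their own pace and stop on an object; the grip force is fixed at half the most. Time passes only in rows, so rows that do not move let the fingers close. It gives the time, the measured TCP pose, the force, the opening and the grip force at its end, in the units of the state.
- get_obs(): the state, without advancing time (a new reading comes with each control period).
- imaging.camera(name): name is "side" or "top"; returns (picture, depth): 480x640x3 uint8, blue, green, red; 480x640 float32, m along the optical axis (not along the pixel's ray), 0 where there is no reading.
- imaging.get_calibration(name): a dict with "camera_matrix" (3x3 intrinsics, pixels), "eye" and "rotation" of the camera in the world. Camera axes: x right, y down, z forward; pixel columns grow to the right and rows downward; lengths in m; the calibration is good to about 2 mm. A picture is of the moment at which its call begins. get_calibration takes no time and is no camera call.
- order.job_done(): hands the job in; it is judged then, once.
The state is a dict: "clock": time; "joint_pos": joint angles; "joint_vel": joint speeds; "tau": joint torques, N m; "eef_pos": TCP position; "tool_rot": TCP orientation; "ft_force": force on the tool from outside, world axes, zero at the start; "ft_torque": the same for the moment, N m; "grip_width": finger opening in m; "grasp_force": force on a finger pad.
Only numpy, scipy, OpenCV 4.12 (cv2) and the standard library are available. Lean on these libraries where they do the work, as an engineer would, in place of code of your own. Each camera call takes 0.05 s, during which the arm holds its last target. There are 200 camera calls.

## Task

The specimen case on the table has four matching pads let into its flat top; three are dummies and one, which cannot be told by eye, is a hidden push catch. Feel gently across the pads with a fingertip until you find the one that gives, press it in so that the tray springs out by itself, and take the hand away so that the pad comes back up. Do not touch the tray, and leave the bottle, the plastic box and the rock where they stand.

Things in the scene. Friction and masses are not known exactly. Their poses are not given: they have to be found in the camera images.
- case: Grey specimen case, fixed to the table, 150 mm (its x) by 290 mm (its y) by 85 mm high. Origin: centre of its underside, on the table; z up. The front of the case (its -x side) is the front of the tray, which when freed springs out 65 mm towards -x.
- panel (a point): Centre of the case's flat top, axes as the case's. Four 56 mm square openings in a row are centred at x = 0 and y = -99, -33, +33, +99 mm from here. In each sits a grey 52 mm square pad, its top 2 mm below the case's top. Three pads are rigid; one is the catch, in any of the four places from run to run, and looks just the same.
- catch (a joint): How far the catch pad is pressed in, m: 0 at rest, 0.007 fully in. It moves straight down against a spring (about 1.5 N at first, 4 N fully in), frees the tray at about 0.004 and comes back to 0 when let go.
- tray (a joint): How far the tray has come out of the case, m: 0 shut and latched, 0.065 fully out. A spring drives it once the catch frees it (it takes about half a second), and it stays out.
- bottle: Loose closed bottle of sediment, 64 mm across, 165 mm tall, a bystander. Origin: centre of its underside.
- specimen_box: Loose closed flat plastic box, 90 (its x) by 130 (its y) by 39 mm high, a bystander. Origin: centre of its underside.
- rock: Loose reddish rock, about 60 by 45 by 44 mm high, a bystander. Origin: centre of its underside.

How it is judged:
On the way, in this order (a step that is already met when the one before it is completed fails the run):
1. the catch pad is pressed in (value of joint catch above 0.003 m).
2. the tray springs out (value of joint tray above 0.055 m), for 0.2 s.
At the end, for the whole second after the job is handed in: The tray is out by more than 55 mm and at rest, the catch pad is back up (pressed in less than 1.5 mm), and the bottle, box and rock are within 20 mm of where they started (value of joint tray above 0.055 m and value of joint catch below 0.0015 m and velocity of joint tray below 0.01 m/s and distance of each of bottle, specimen_box, rock from where it was at the start of the episode below 0.02 m); the robot touches nothing.
It fails at once if the fingers or arm touch the tray (contact force between any of the fingers, the arm and tray above 2 N).
It fails at once if pressed roughly: the fingers push on anything with more than 60 N (contact force between the fingers and anything else above 60 N).
It fails at once if a bystander is lifted, carried or shoved by more than 20 mm (not (distance of each of bottle, specimen_box, rock from where it was at the start of the episode below 0.02 m)).
It also fails if it takes over 48 s, if anything falls off the work surface, if the arm or the gripper's body presses on something with over 40 N, if the wrist force passes 120 N, or if a joint passes its speed limit or range.

## Working session

There is one attempt and no reset: what is moved stays moved. The work goes in short steps, Python scripts to look and compute and a tool call to move; the robot and the scene stay as the last step left them, time stands still between calls to the robot, and variables do not carry over. Pictures are saved under pics/ and viewed, at most 10 in all, crops included, and the job is handed in when it is done.

Besides the shell and the picture viewer there is one more tool, called after ">>>" as name(argument=value, ...) on one line, values as JSON. apply_moves: Moves the arm, as the interface text tells. Its arguments: {"type":"object","properties":{"targets":{"type":"array","items":{"type":"array","items":{"type":"array","items":{"type":"number"}}}}},"required":["targets"]}

```bash
mkdir -p pics; cat > h.py <<'E'
import numpy as np, cv2
from workcell import get_obs, imaging, order
def cloud(name):
    im,d=imaging.camera(name); c=imaging.get_calibration(name)
    K=np.array(c["camera_matrix"]);R=np.array(c["rotation"]);e=np.array(c["eye"])
    v,u=np.mgrid[:480,:640]
    P=np.stack([(u-K[0,2])/K[0,0]*d,(v-K[1,2])/K[1,1]*d,d],-1)@R.T+e
    P[d==0]=np.nan
    return im,P
E
python3 - <<'E'
from h import *
o=get_obs();print(o["clock"],o["eef_pos"],o["tool_rot"],o["ft_force"],o["grip_width"])
for n in ("top","side"):
    im,P=cloud(n);cv2.imwrite(f"pics/{n}0.png",im);np.save(f"{n}0.npy",P)
    print(n,imaging.get_calibration(n)["eye"],np.nanmin(P[...,2]))
    z=P[...,2]; m=(abs(z-.085)<.004); print(m.sum(),np.nanmedian(z))
    mm=m.astype(np.uint8); k,l,s,c=cv2.connectedComponentsWithStats(mm)
    for i in range(1,k):
        if s[i,4]>400:
            q=P[l==i]; print(s[i],cv2.minAreaRect(q[:,:2].astype(np.float32)),np.median(q[:,2]))
E
```

```text
0.0 [ 0.10985225 -0.48717244  0.24740937] [ 9.93859014e-01  1.10648965e-01 -1.03252180e-04 -1.02731708e-03] [ 0.18451363  0.04059875 -0.77941933] 0.08570272331712647Traceback (most recent call last):
  File "<stdin>", line 4, in <module>
  File "h.py", line 7, in cloud
    P=np.stack([(u-K[0,2])/K[0,0]*d,(v-K[1,2])/K[1,1]*d,d],-1)@R.T+e
      ~~~~~~~~~~~~~~~~~~~~~~~~~~~~~~~~~~~~~~~~~~~~~~~~~~~~~~~~^~~~
ValueError: matmul: Input operand 1 has a mismatch in its core dimension 0, with gufunc signature (n?,k),(k,m?)->(n?,m?) (size 4 is different from 3)
```

```bash
sed -i 's/R=np.array(c\["rotation"\])/R=Rotation.from_quat(c["rotation"]).as_matrix()/; 1a from scipy.spatial.transform import Rotation' h.py
python3 - <<'E'
from h import *
for n in ("top","side"):
    im,P=cloud(n);cv2.imwrite(f"pics/{n}0.png",im);np.save(f"{n}0.npy",P)
    c=imaging.get_calibration(n);print(n,c["eye"],c["rotation"])
    z=P[...,2]; m=(abs(z-.085)<.004); print(m.sum(),np.nanmedian(z))
    mm=m.astype(np.uint8); k,l,s,c=cv2.connectedComponentsWithStats(mm)
    for i in range(1,k):
        if s[i,4]>400:
            q=P[l==i]; print(s[i],cv2.minAreaRect(q[:,:2].astype(np.float32)),np.median(q[:,2]))
E
```

```text
top [0.54781906 0.03925284 1.03474893] [-0.70221685  0.71072193 -0.03813643  0.01764794]
8660 -0.00023711474504473085
[ 261  224  136   74 8429] ((0.5776138305664062, -0.01273442804813385), (0.29117047786712646, 0.15129654109477997), 87.33695220947266) 0.08457666013916643
side [0.03392624 0.70564992 0.5939099 ] [-0.31324728  0.80258632 -0.47773268  0.17176388]
6707 0.0008468203633444915
[  0  91 260  54 555] ((1.8054190874099731, -0.3451024889945984), (0.03211348131299019, 1.152079463005066), 0.20902173221111298) 0.0850560599178205
[ 267  215  144   76 5004] ((0.5767585635185242, -0.014310270547866821), (0.2951279282569885, 0.1566600799560547), 87.30349731445312) 0.084485765239102
```

View pics/top0.png

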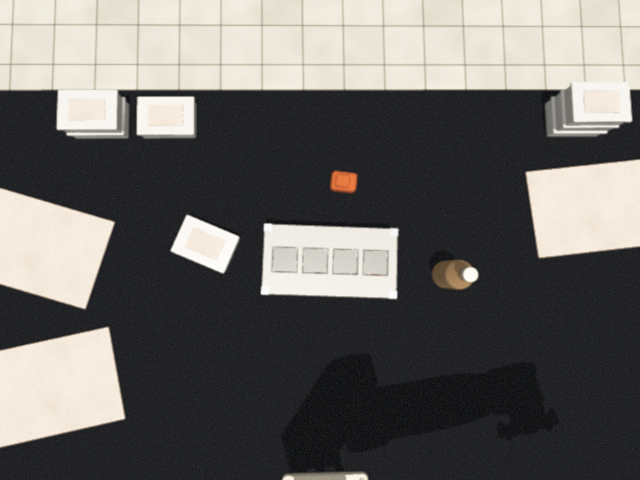

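View pics/side0.png

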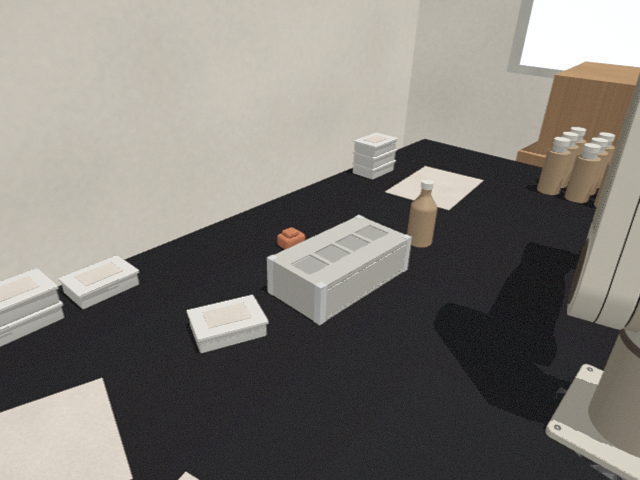

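The top picture shows the case at (262–398, 225–297), with its pads at (285,260), (315,261), (345,262) and (375,263). The bottle is at (453,275), the box at (205,243) and the rock at (344,182). The side picture shows the tray front facing the robot.

```bash
python3 - <<'E'
from h import *
P=np.load("top0.npy")
for u,v in [(285,260),(315,261),(345,262),(375,263),(453,275),(470,275),(205,243),(344,182)]: print(u,v,P[v,u].round(4), np.nanmedian(P[v-6:v+7,u-6:u+7].reshape(-1,3),0).round(4))
E
```

```text
285 260 [0.5794 0.0835 0.0816] [0.5794 0.0835 0.0828]
315 261 [0.5763 0.0183 0.0851] [0.5763 0.0183 0.0833]
345 262 [ 0.5734 -0.0473  0.0828] [ 0.5734 -0.0472  0.0828]
375 263 [ 0.5704 -0.113   0.0827] [ 0.5704 -0.1131  0.0828]
453 275 [ 0.5422 -0.2717  0.1198] [ 0.5422 -0.2717  0.1192]
470 275 [ 0.542  -0.2909  0.1646] [ 0.542  -0.2911  0.1645]
205 243 [0.6218 0.2672 0.0366] [0.6216 0.2666 0.0391]
344 182 [ 0.759  -0.052   0.0428] [ 0.759  -0.0519  0.0424]
```

>>> apply_moves(targets=[[[0.3,0.25,0,0,-1],[0.7,0.57,0,0,-1],[0.7,0.57,0,0,-1],[0.7,0.57,0,0,-1],[0.7,0.57,0,0,-1],[0.7,0.57,0,0,-1],[0.7,0.57,0,0,-1],[0.7,0.57,0,0,-1]]])

```text
clock: 0.82
eef_pos: [0.3189, -0.3167, 0.2482]
tool_rot: [0.994, 0.111, -0.0, -0.0]
ft_force: [0.3, 0.3, 0.6]
grip_width: -0.0002
grasp_force: 0.0
```

>>> apply_moves(targets=[[[0.75,0.6,0,0,-1],[0.8,0.65,-0.1,0,-1],[0.8,0.65,-0.1,0,-1],[0.8,0.65,-0.1,0,-1],[0.8,0.65,-0.1,0,-1],[0.8,0.65,-0.1,0,-1],[0.8,0.65,-0.1,0,-1],[0.75,0.6,-0.1,0,-1]]])

```text
clock: 1.48
eef_pos: [0.5713, -0.1122, 0.2197]
tool_rot: [0.994, 0.111, -0.0, -0.0]
ft_force: [1.5, -1.1, -0.3]
grip_width: -0.0
grasp_force: 0.0
```

>>> apply_moves(targets=[[[0,0,-0.4,0,-1],[0,0,-0.6,0,-1],[0,0,-0.6,0,-1],[0,0,-0.6,0,-1],[0,0,-0.4,0,-1],[0,0,-0.1,0,-1],[0,0,0,0,-1],[0,0,0,0,-1]]])

```text
clock: 2.15
eef_pos: [0.5703, -0.1143, 0.1128]
tool_rot: [0.994, 0.111, 0.0, 0.0]
ft_force: [-0.7, -0.3, 0.2]
grip_width: -0.0
grasp_force: 0.0
```

>>> apply_moves(targets=[[[0,0,-0.025,0,-1],[0,0,-0.025,0,-1],[0,0,-0.025,0,-1],[0,0,-0.025,0,-1],[0,0,0,0,-1],[0,0,0,0,-1]]])

```text
clock: 2.65
eef_pos: [0.57, -0.1142, 0.1085]
tool_rot: [0.994, 0.111, 0.0, 0.0]
ft_force: [-0.5, 0.4, 0.0]
grip_width: -0.0001
grasp_force: 0.0
```

Expected contact is near z = 0.100, so I'll approach in small steps.

>>> apply_moves(targets=[[[0,0,-0.05,0,-1],[0,0,-0.05,0,-1],[0,0,-0.05,0,-1],[0,0,-0.04,0,-1],[0,0,0,0,-1],[0,0,0,0,-1]]])

```text
clock: 3.15
eef_pos: [0.5699, -0.1141, 0.1005]
tool_rot: [0.994, 0.111, -0.0, -0.0]
ft_force: [0.2, 0.5, -0.5]
grip_width: -0.0002
grasp_force: 0.0
```

>>> apply_moves(targets=[[[0,0,-0.025,0,-1],[0,0,0,0,-1],[0,0,0,0,-1]]])

```text
clock: 3.4
eef_pos: [0.5701, -0.1142, 0.1001]
tool_rot: [0.994, 0.111, 0.0, 0.0]
ft_force: [-1.3, -0.7, 3.1]
grip_width: 0.0001
grasp_force: 1.6
```

>>> apply_moves(targets=[[[0,0,-0.025,0,-1],[0,0,0,0,-1],[0,0,0,0,-1]]])

```text
clock: 3.65
eef_pos: [0.5701, -0.1142, 0.1001]
tool_rot: [0.994, 0.111, 0.001, 0.0]
ft_force: [-3.2, 0.9, 8.8]
grip_width: 0.0
grasp_force: 4.2
```

The first pad is rigid: the force rose to 8.8 N without any travel. Next pad.

>>> apply_moves(targets=[[[0,0,0.4,0,-1],[0.03,0.54,0,0,-1],[0.03,0.55,0,0,-1],[0.02,0.55,0,0,-1],[0,0,-0.2,0,-1],[0,0,-0.15,0,-1],[0,0,0,0,-1],[0,0,0,0,-1]]])

```text
clock: 4.32
eef_pos: [0.573, -0.049, 0.1001]
tool_rot: [0.994, 0.11, -0.0, -0.0]
ft_force: [0.7, -0.5, 0.2]
grip_width: 0.0002
grasp_force: 0.3
```

>>> apply_moves(targets=[[[0,0,-0.025,0,-1],[0,0,-0.025,0,-1],[0,0,0,0,-1],[0,0,0,0,-1]]])

```text
clock: 4.65
eef_pos: [0.573, -0.0491, 0.1001]
tool_rot: [0.994, 0.11, 0.0, -0.0]
ft_force: [-4.4, 1.2, 10.6]
grip_width: -0.0001
grasp_force: 5.2
```

>>> apply_moves(targets=[[[0,0,-0.025,0,-1],[0,0,0,0,-1],[0,0,0,0,-1]]])

```text
clock: 4.9
eef_pos: [0.573, -0.0491, 0.1001]
tool_rot: [0.994, 0.11, 0.001, -0.0]
ft_force: [-6.6, 2.8, 15.5]
grip_width: 0.0
grasp_force: 7.8
```

The second is rigid too.

>>> apply_moves(targets=[[[0,0,0.4,0,-1],[0.03,0.54,0,0,-1],[0.03,0.55,0,0,-1],[0.02,0.55,0,0,-1],[0,0,-0.2,0,-1],[0,0,-0.125,0,-1],[0,0,0,0,-1],[0,0,0,0,-1]]])

```text
clock: 5.57
eef_pos: [0.5757, 0.0159, 0.0998]
tool_rot: [0.994, 0.11, -0.001, 0.0]
ft_force: [0.2, -0.1, 0.6]
grip_width: -0.0002
grasp_force: 0.0
```

>>> apply_moves(targets=[[[0,0,-0.025,0,-1],[0,0,-0.025,0,-1],[0,0,0,0,-1],[0,0,0,0,-1]]])

```text
clock: 5.9
eef_pos: [0.5764, 0.0166, 0.0988]
tool_rot: [0.994, 0.11, 0.0, 0.0]
ft_force: [-0.1, 0.1, -0.2]
grip_width: 0.0002
grasp_force: 0.0
```

>>> apply_moves(targets=[[[0,0,-0.025,0,-1],[0,0,0,0,-1],[0,0,0,0,-1]]])

```text
clock: 6.15
eef_pos: [0.5765, 0.0167, 0.098]
tool_rot: [0.994, 0.111, 0.0, 0.0]
ft_force: [-1.4, -1.5, 3.2]
grip_width: -0.0003
grasp_force: 1.5
```

>>> apply_moves(targets=[[[0,0,-0.025,0,-1],[0,0,0,0,-1],[0,0,0,0,-1]]])

```text
clock: 6.4
eef_pos: [0.5765, 0.0167, 0.0969]
tool_rot: [0.994, 0.111, 0.0, 0.0]
ft_force: [-1.5, -1.9, 4.1]
grip_width: 0.0001
grasp_force: 2.0
```

This pad gives, so I'll press it on.

>>> apply_moves(targets=[[[0,0,-0.025,0,-1],[0,0,-0.025,0,-1],[0,0,0,0,-1],[0,0,0,0,-1]]])

```text
clock: 6.73
eef_pos: [0.5766, 0.0169, 0.0946]
tool_rot: [0.994, 0.111, 0.0, 0.0]
ft_force: [-0.3, -2.7, 2.3]
grip_width: 0.0001
grasp_force: 1.4
```

>>> apply_moves(targets=[[[0,0,-0.025,0,-1],[0,0,-0.025,0,-1],[0,0,0,0,-1],[0,0,0,0,-1],[0,0,0,0,-1],[0,0,0,0,-1],[0,0,0,0,-1],[0,0,0,0,-1]]])

```text
clock: 7.4
eef_pos: [0.5766, 0.0169, 0.0931]
tool_rot: [0.994, 0.111, 0.0, 0.0]
ft_force: [-0.6, -2.6, 4.9]
grip_width: 0.0003
grasp_force: 2.6
```

```bash
python3 - <<'E'
from h import *
im,P=cloud("side");cv2.imwrite("pics/side1.png",cv2.resize(im[170:340,230:470],None,fx=3,fy=3))
E
```

```text
(no output)
```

View pics/side1.png

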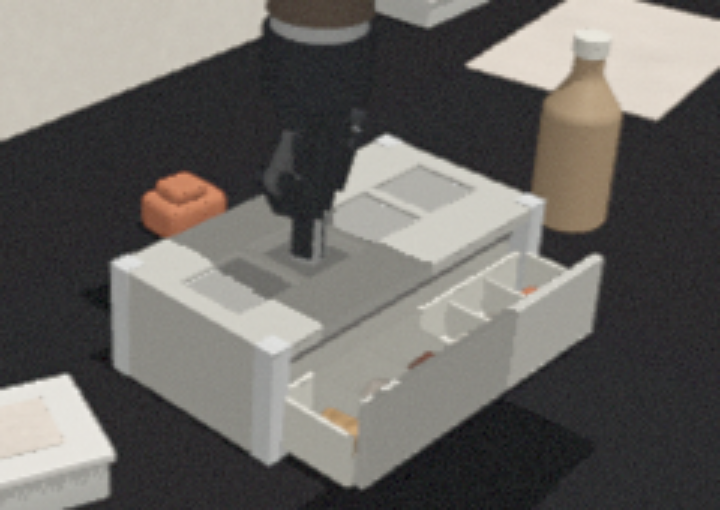

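The picture shows the tray fully out, its front at about (480,370) in the crop, with the finger still on the third pad at (310,255). I'll lift straight up.

>>> apply_moves(targets=[[[0,0,0.1,0,-1],[0,0,0.4,0,-1],[0,0,0.7,0,-1],[0,0,0.7,0,-1],[0,0,0.7,0,-1],[0,0,0.4,0,-1],[0,0,0,0,-1],[0,0,0,0,-1]]])

```text
clock: 8.12
eef_pos: [0.5768, 0.0177, 0.2131]
tool_rot: [0.994, 0.111, 0.001, -0.001]
ft_force: [0.6, -0.4, -1.3]
grip_width: -0.0002
grasp_force: 0.0
```

```bash
python3 - <<'E'
from h import *
im,P=cloud("side");cv2.imwrite("pics/side2.png",cv2.resize(im[170:370,180:470],None,fx=2.5,fy=2.5))
E
```

```text
(no output)
```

View pics/side2.png

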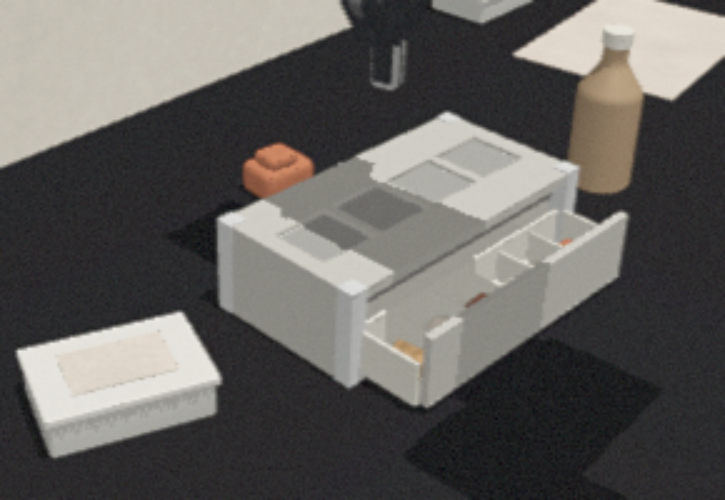

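The tray is out, the hand is clear at (390,60), the pad looks flush again at (380,207), and the box, rock and bottle haven't moved.

```bash
python3 -c "
from workcell import order
print(order.job_done())"
```

```text
the job is handed in; nothing more can be done
None
```

The catch was the pad at y = +33 mm: pressing it sprang the tray fully out, the hand is now well clear, the last picture shows the pad back up and the bottle, box and rock unmoved, and the job is handed in (no verdict was returned).

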